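Square a dispenser wall plate in its jig

TASK

Slide the loose metal wall plate along its jig board until the open notch in its corner bears on the upright peg, still askew. Then push the corner diagonally opposite the notch so that the plate turns on the peg until its long edge lies flush along the hand-set stop strip, and press it home there with about 12 N for half a second, never loading peg or strip with more than 22 N. Leave the plate flat, flush and released with its notch home on the peg, and leave the bottles and the tape roll alone.

Things in the scene. Friction and masses are not known exactly. Their poses are not given: they have to be found in the camera images.
- jig: the jig: a fixed plywood board 275 x 250 mm, 12 mm thick, its top at z = 12 mm. Origin on the peg's axis at the underside of the board. The board spans x -65 to 210 mm and y -85 to 165 mm in its own frame; z is up. The stop strip stands roughly along +y on the -x side of the peg.
- peg_axis (a point): foot of the peg on the board's top (z = 12 mm): a fixed upright steel pin, 12 mm in diameter, 24 mm high.
- plate: the loose flat aluminium wall plate on the board, about 0.5 kg, 12 mm thick, 135 mm (its x) by 170 mm (its y), two opposite corners cut off. Origin on its underside where the peg's axis stands when the notch is home. Own frame: long edges at x = -22.4 and 112.6 mm, short edges at y = -28.2 and 141.8 mm. Home: long edge on the strip, origin about 2 mm off the peg axis (3 mm play). It slides with friction (1 to 5 N).
- notch (a point): the plate's origin. The notch opens at the cut corner towards (-x, -y) of the plate and runs along the diagonal (0.622, 0.783): 15 mm wide, flat bottom 6 mm past this point, flared to 26 mm at its mouth 16 mm before it. At the start it is 25 to 36 mm short of the peg and the plate is turned 0.33 to 0.55 rad clockwise from above from the jig's yaw.
- push_corner (a point): middle of the flat, about 45 mm long, that cuts off the plate's corner opposite the notch, at half the plate's thickness; in the plate's frame at (99, 124.6, 6) mm, facing along (0.622, 0.783). Below it the +x long edge is straight from y = -28 to 114 mm; pushing that edge just beside this corner turns the plate counterclockwise from above.
- soap_bottle: pump bottle of light-blue soap, 57 x 71 x 195 mm, standing; origin under its centre.
- lotion_bottle: white pump bottle with a black pump, 70 x 70 x 200 mm, standing; origin under its centre.
- tape_roll: roll of brown packing tape lying flat, 96 mm across, 48 mm high; origin under its centre.
- cream_bottle: round cream bottle lying on its side, 39 x 150 x 39 mm, brown cap; origin under its centre.
- strip_nominal (a point): drawing position of the middle of the stop strip's working face, 6 mm above the board, at jig (-20.6, 82.5) mm: a fixed aluminium bar 115 mm long, 18 wide, 16 high, its face towards jig +x. The strip was clamped by hand: it really stands turned about the peg's axis by up to 0.05 rad either way from the jig's y axis, up to 5 mm off at this point. That turn is not measured; find it by feel.

How it is judged (in metres and radians):
On the way, in this order (a step that is already met when the one before it is completed fails the run):
1. the notch bears on the peg (over 2 N) while the plate is still askew by more than 0.15 rad (contact force between plate and peg above 2 N and horizontal distance between notch and peg_axis below 0.005 m and angle between the x axis of plate and the x axis of jig, either way round above 0.15 rad), for 0.1 s.
2. with the notch home on the peg, the plate's long edge is flush with the strip (within 0.02 rad) and is pressed on it with more than 6 N (contact force between plate and strip above 6 N and horizontal distance between notch and peg_axis below 0.005 m and angle between the x axis of plate and the x axis of strip, either way round below 0.02 rad), for 0.3 s.
At the end, for the whole second after the job is handed in: the plate lies flat (within 0.03 rad) and at rest in the jig, its notch home on the peg (origin within 5 mm of the peg's axis), its long edge along the stop strip within 0.02 rad, and the robot has let go of it (horizontal distance between notch and peg_axis below 0.005 m and angle between the x axis of plate and the x axis of strip, either way round below 0.02 rad and angle between plate's own z axis and vertical below 0.03 rad and linear speed of plate below 0.01 m/s and contact force between the fingers and plate below 0.1 N); the robot touches nothing.
It fails at once if the plate loads the peg with more than 22 N (contact force between plate and peg above 22 N).
It fails at once if the plate loads the stop strip with more than 22 N (contact force between plate and strip above 22 N).
It fails at once if the plate is tipped up or lifted (angle between plate's own z axis and vertical above 0.15 rad).
It fails at once if a bottle or the tape roll is moved by more than 20 mm (distance of any of soap_bottle, lotion_bottle, tape_roll, cream_bottle from where it was at the start of the episode above 0.02 m).
It also fails if it takes over 61 s, if anything falls off the work surface, if the arm or the gripper's body presses on something with over 40 N, if the wrist force passes 120 N, or if a joint passes its speed limit or range.

ROBOT

A 6-joint arm with a two-finger parallel gripper is mounted at the origin on a cart in front of the work surface, level with it; the furniture and walls round the work are solid. World frame = base frame: x ahead of the robot, y to its left, z up, the work surface at z = 0. Lengths are in mm, angles in rad, forces in N, time in s.
With the tool pointing down it reaches from about 350 to 875 mm from the base axis. Payload 4.2 kg.
Tool frame: the origin (TCP) lies midway between the tips of the shut fingers; the grasp point (between the pads) lies 19 mm behind it (tcp_to_grasp is the distance from the TCP to the grasp point, in mm); z points along the fingers, y is the line along which they close (so a half turn about z gives the same grasp; the last joint's range is limited). The gripper opens to 85 mm and grips with 20 to 120 N. Pads are 22 mm wide; open, the fingers measure 114 mm over their backs; the gripper's body (76 mm by 85 mm) begins 54 mm behind the grasp point. The pads swing forward as they close: fully open they stand 13 mm farther back than shut.
Start: joints at [0.259, 0.385, 0.008, 0, -1.194, -0.259], TCP at [624.979, 0.025, 231.312] pointing down, gripper open.
Joint ranges: [-3.14, 3.14], [-1.21, 2.06], [-1.07, 1.41], [-3.16, 2.05], [-2.99, -0.16], [-3.1, 3.1]. Speed limits (rad/s): [2.79, 2.79, 3.14, 3.14, 3.14, 3.14].

INTERFACE

Orientations are given as a unit quaternion [x, y, z, w].
In Python, from bench import read_state, get_image, job_done, tcp_to_grasp gives the robot as it stands.
- The arm moves only by the tool jog_arm, never from a script. Its argument "plan" is a list of rows, each a list of 3 entries, a list of its own where there are three numbers: the finger opening in mm, from 0 to 85.4, then the shift along the tool's x, y, z as a fraction of full scale, then the turn, a rotation vector about the tool's x, y, z as a fraction of full scale. A call has 1 to 10 rows; each row is the pose to reach, as a shift and turn from the pose commanded when the call began, along the tool's axes at that moment; what a row does not reach only later rows make up. Full scale, the value 1, is 0.1 m for a shift and 60 degrees for a turn. A row lasts 1/8 s, in which the tool goes at most 62.5 mm and 10.7 degrees, less where a joint would pass 70% of its speed; a pose out of reach is approached as far as the arm can. A call with a number of a shift or a turn outside -1 to 1 is refused whole. A call with a gripper value outside its range is refused whole. The fingers move at their own pace and stop on an object; the grip force is fixed at half the most. Time passes only in rows, so rows that repeat a pose let the fingers close. It gives the time, the measured TCP pose, the force, the opening and the grip force at its end, in the units of the state.
- read_state(): the state, without advancing time (a new reading comes with each control period).
- get_image(name): name is "scene" or "side" or "wrist"; returns a dict with "img" (400x640x3 uint8, red, green, blue), "range_z" (400x640 float32, mm along the optical axis (not along the pixel's ray), 0 where there is no reading), "intrinsics" (3x3 intrinsics, pixels), "extrinsics" (4x4, takes a point from camera to world coordinates); the wrist camera has in their place "tool_from_camera" (4x4, takes a point from camera to tool coordinates, whose origin is the TCP and whose axes are the flange's). Camera axes: x right, y down, z forward; pixel columns grow to the right and rows downward; lengths in mm; the calibration is good to about 2 mm. The wrist camera is an equidistant fisheye: a pixel r from the principal point sees the ray r / f radians off the axis. A picture is of the moment at which its call begins: read the wrist's pose just before it.
- job_done(): hands the job in; it is judged then, once.
The state is a dict: "clock": time; "joints": joint angles; "joint_vel": joint speeds; "joint_efforts": joint torques, N m; "position": TCP position; "ee_rot": TCP orientation; "contact_force": force on the tool from outside, world axes, zero at the start; "wrist_torque": the same for the moment, N m; "gripper_width": finger opening in mm; "grasp_force": force on a finger pad.
Only numpy, scipy, OpenCV 4.12 (cv2) and the standard library are available. Lean on these libraries where they do the work, as an engineer would, in place of code of your own. Each camera call takes 0.05 s, during which the arm holds its last target. There are 200 camera calls.

## Working session

There is one attempt and no reset: what is moved stays moved. The work goes in short steps, Python scripts to look and compute and a tool call to move; the robot and the scene stay as the last step left them, time stands still between calls to the robot, and variables do not carry over. Pictures are saved under pics/ and viewed, at most 10 in all, crops included, and the job is handed in when it is done.

Besides the shell and the picture viewer there is one more tool, called after ">>>" as name([rows], argument=value, ...), one row to a line, values as JSON. jog_arm: Moves the arm, as the interface text tells. Its arguments: {"type":"object","properties":{"plan":{"type":"array"}},"required":["plan"]}

```bash
mkdir -p pics; ls
python3 - <<'E'
from bench import *
import cv2,numpy as np
s=read_state();print(s)
for n in("scene","side","wrist"):
    d=get_image(n);cv2.imwrite(f"pics/{n}0.png",d["img"][...,::-1]);np.savez(f"pics/{n}0.npz",**d)
    print(n,d["intrinsics"],d.get("extrinsics",d.get("tool_from_camera")))
E
```

```text
pics
{'clock': 0.0, 'joints': array([ 2.58575084e-01,  3.85550682e-01,  6.64078934e-03, -4.88888445e-04,
       -1.19401959e+00, -2.58584411e-01]), 'joint_vel': array([-8.08053276e-05, -8.64096895e-04, -7.90983015e-04,  5.61018857e-04,
       -1.68676108e-03,  3.87574438e-04]), 'joint_efforts': array([-9.55001960e-04, -3.92286408e+01,  1.88399577e+01,  4.18616563e+00,
       -4.72148502e-03,  8.27910434e-07]), 'position': array([6.24417096e+02, 8.72450371e-04, 2.30232497e+02]), 'ee_rot': array([-0.70703929,  0.70717342,  0.00073265, -0.00080773]), 'contact_force': array([-0.38060955, -0.59954616, -0.46589795]), 'wrist_torque': array([ 0.00744826, -0.05665114,  0.03541351]), 'grasp_force': 0.0, 'gripper_width': 85.66383401265371}
scene [[457.99047676   0.         316.71849209]
 [  0.         457.99047676 193.06980007]
 [  0.           0.           1.        ]] [[ 6.20309526e-01 -5.68233134e-01  5.40672912e-01 -2.81113325e+02]
 [-7.84121458e-01 -4.66148960e-01  4.09705609e-01 -5.86093104e+02]
 [ 1.92258137e-02 -6.78097524e-01 -7.34720434e-01  1.17107021e+03]
 [ 0.00000000e+00  0.00000000e+00  0.00000000e+00  1.00000000e+00]]
side [[368.38478094   0.         323.73092913]
 [  0.         368.38478094 195.62684499]
 [  0.           0.           1.        ]] [[ 9.82890905e-01 -7.52554712e-02  1.68113303e-01  3.25638404e+02]
 [-1.82524829e-01 -5.20364290e-01  8.34209621e-01 -1.05193062e+03]
 [ 2.47013214e-02 -8.50621902e-01 -5.25197320e-01  7.22439315e+02]
 [ 0.00000000e+00  0.00000000e+00  0.00000000e+00  1.00000000e+00]]
wrist [[309.70691629   0.         319.48725943]
 [  0.         309.70691629 194.76781914]
 [  0.           0.           1.        ]] [[ 3.59199050e-05 -9.49081716e-01 -3.15029990e-01  8.08923475e+01]
 [ 9.99999827e-01 -1.50957589e-04  5.68806121e-04  6.46150120e-01]
 [-5.87399657e-04 -3.15029956e-01  9.49081546e-01 -1.41594086e+02]
 [ 0.00000000e+00  0.00000000e+00  0.00000000e+00  1.00000000e+00]]
```

View pics/scene0.png

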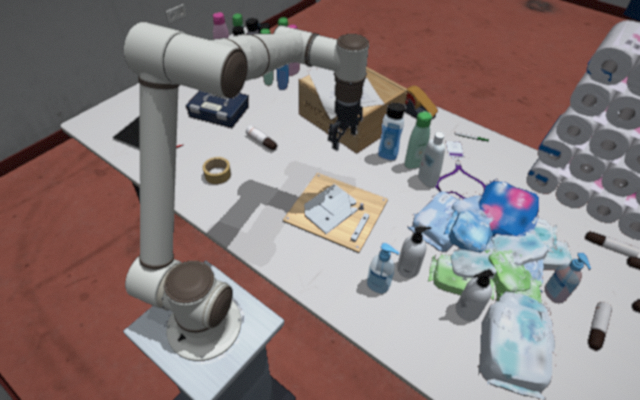

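View pics/side0.png

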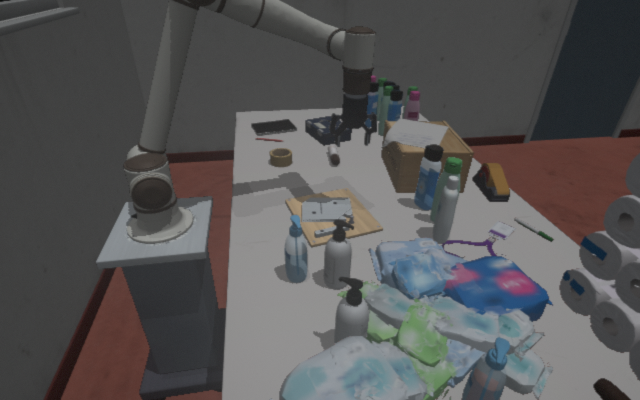

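View pics/wrist0.png

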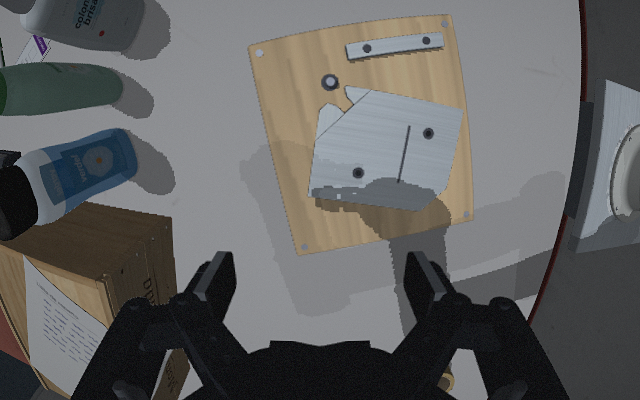

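The wrist view shows it all: peg at (330,82), strip (345–443, 33–60), notch mouth at about (335,110), push corner at bottom right (445,200). I'll rectify it onto the plate's top plane next.

```bash
cat > h.py <<'E'
import numpy as np,cv2
from bench import *
from scipy.spatial.transform import Rotation as R
def proj(P,d,s):
    "world pts -> wrist pixels"
    T=d["tool_from_camera"];Rw=R.from_quat(s["ee_rot"]).as_matrix()
    t=(np.asarray(P,float)-s["position"])@Rw
    c=(t-T[:3,3])@T[:3,:3]
    rho=np.hypot(c[...,0],c[...,1]);th=np.arctan2(rho,c[...,2]);K=d["intrinsics"]
    k=K[0,0]*th/np.maximum(rho,1e-9)
    return np.stack([K[0,2]+k*c[...,0],K[1,2]+k*c[...,1]],-1)
def ortho(d,s,z,x0,x1,y0,y1,m):
    "rows: world x decreasing from right... image right=-x, up=-y ; m mm/px"
    xs=np.arange(x1,x0,-m);ys=np.arange(y0,y1,m)
    X,Y=np.meshgrid(xs,ys);P=np.stack([X,Y,np.full_like(X,z)],-1)
    q=proj(P,d,s).astype(np.float32)
    return cv2.remap(d["img"],q[...,0],q[...,1],cv2.INTER_CUBIC)
E
python3 - <<'E'
from h import *
d=dict(np.load("pics/wrist0.npz"));s=dict(position=np.array([624.417,0,230.23]),ee_rot=np.array([-0.70703929,0.70717342,0.00073265,-0.00080773]))
o=ortho(d,s,24,420,740,-260,60,.55);
for i in range(0,320,20):
    c=int(i/.55);cv2.putText(o,str(740-i),(c,8),0,.3,(255,0,0));cv2.putText(o,str(-260+i),(0,c),0,.3,(255,0,0))
    o[c,::4]=(255,0,0);o[::4,c]=(255,0,0)
cv2.imwrite("pics/o0.png",o[...,::-1]);print(o.shape)
E
```

```text
(582, 582, 3)
```

View pics/o0.png

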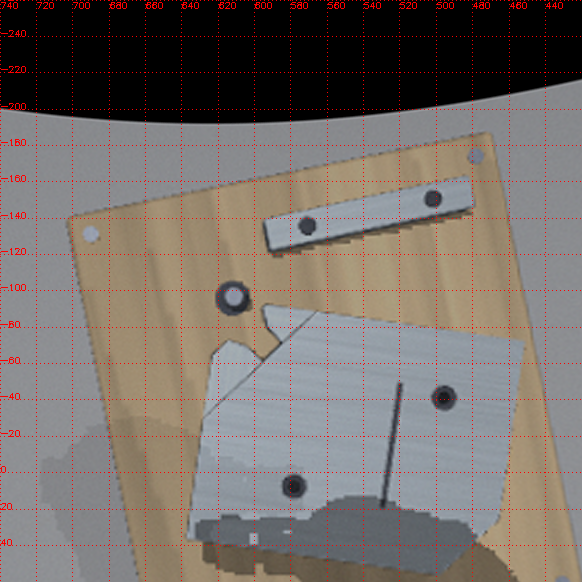

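>>> jog_arm([
  [0,[-0.2,0.3,0.2],[0,0,-0.15]],
  [0,[-0.4,0.6,0.4],[0,0,-0.3]],
  [0,[-0.5,0.9,0.6],[0,0,-0.45]],
  [0,[-0.5,1,0.8],[0,0,-0.6]],
  [0,[-0.5,1,1],[0,0,-0.718]],
  [0,[-0.5,1,1],[0,0,-0.718]],
  [0,[-0.5,1,1],[0,0,-0.718]],
])

```text
clock: 1.02
position: [525.6, 50.1, 131.9]
ee_rot: [0.917, -0.399, 0.0, -0.0]
contact_force: [-0.4, -0.3, 0.3]
gripper_width: -0.0
grasp_force: 0.0
```

>>> jog_arm([
  [0,[-0.25,0.16,0.3],[0,0,0]],
  [0,[-0.5,0.32,0.5],[0,0,0]],
  [0,[-0.5,0.32,0.6],[0,0,0]],
  [0,[-0.5,0.32,0.6],[0,0,0]],
])

```text
clock: 1.52
position: [468.6, 65.0, 71.7]
ee_rot: [0.917, -0.398, 0.001, -0.0]
contact_force: [1.2, 0.7, 0.4]
gripper_width: -0.1
grasp_force: 0.0
```

```bash
cat > look.py <<'E'
import sys
from h import *
def look(name,org,yaw,peg,strip=None):
    s=read_state();d=get_image("wrist");print(s["clock"],s["position"].round(1),s["ee_rot"].round(4),s["contact_force"].round(2))
    np.savez("pics/"+name+".npz",**d,**{k:s[k] for k in("position","ee_rot")})
    o=ortho(d,s,24,440,660,-160,70,.4).copy()
    P=np.array([[-22.4,141.8],[77.3,141.8],[112.6,113.8],[112.6,-28.2],[0,-28.2]])
    c,n=np.cos(yaw),np.sin(yaw);W=P@np.array([[c,n],[-n,c]])+org
    q=np.stack([(660-W[:,0])/.4,(W[:,1]+160)/.4],-1)
    cv2.polylines(o,[q.astype(int)],True,(255,0,0),1)
    for p,h in((org,24),(peg,36)):
        T=d["tool_from_camera"];C=R.from_quat(s["ee_rot"]).apply(T[:3,3])+s["position"]
        a=C[:2]+(np.array(p)-C[:2])*(C[2]-24)/(C[2]-h)
        cv2.circle(o,(int((660-a[0])/.4),int((a[1]+160)/.4)),15 if h==36 else 3,(0,255,0),1)
    cv2.imwrite("pics/"+name+".png",o[...,::-1])
if __name__=="__main__":
    a=sys.argv;look(a[1],np.array([float(a[2]),float(a[3])]),float(a[4]),np.array([float(a[5]),float(a[6])]))
E
python3 look.py a1 594.8 -70.5 1.424 611.7 -96.6
```

```text
1.525 [468.6  65.   71.7] [ 9.173e-01 -3.982e-01  6.000e-04 -4.000e-04] [1.18 0.7  0.38]
```

View pics/a1.png

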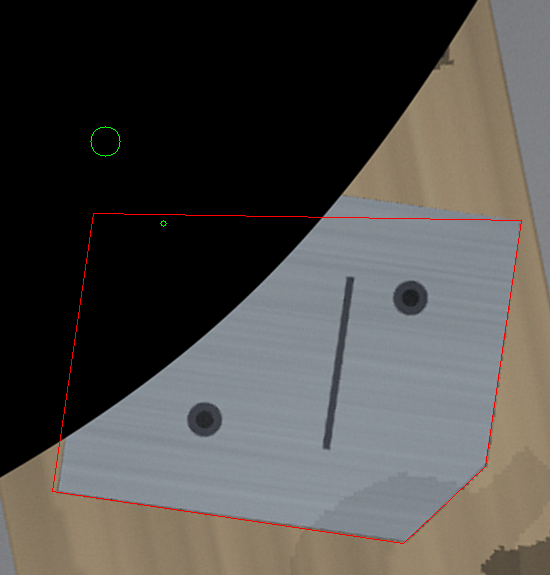

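The overlay matches the plate near the push corner, flat (405,542)–(487,465), to about 1 mm. I'll descend behind that flat and approach it.

>>> jog_arm([
  [0,[0,0,0.2],[0,0,0]],
  [0,[0,0,0.4],[0,0,0]],
  [0,[0,0,0.52],[0,0,0]],
  [0,[0,0,0.555],[0,0,0]],
  [0,[0.04,0,0.555],[0,0,0]],
  [0,[0.08,0,0.555],[0,0,0]],
  [0,[0.1,0,0.555],[0,0,0]],
])

```text
clock: 2.45
position: [474.9, 57.3, 16.3]
ee_rot: [0.917, -0.398, 0.0, -0.0]
contact_force: [-0.4, -0.5, 0.4]
gripper_width: -0.1
grasp_force: 0.0
```

>>> jog_arm([
  [0,[0.02,0,0],[0,0,0]],
  [0,[0.04,0,0],[0,0,0]],
  [0,[0.05,0,0],[0,0,0]],
  [0,[0.06,0,0],[0,0,0]],
  [0,[0.07,0,0],[0,0,0]],
  [0,[0.08,0,0],[0,0,0]],
])

```text
clock: 3.2
position: [479.2, 51.7, 15.8]
ee_rot: [0.917, -0.398, -0.0, 0.0]
contact_force: [-3.0, 2.2, 1.5]
gripper_width: -0.2
grasp_force: 2.3
```

>>> jog_arm([
  [0,[0.02,0.003,0],[0,0,0]],
  [0,[0.04,0.007,0],[0,0,0]],
  [0,[0.06,0.01,0],[0,0,0]],
  [0,[0.08,0.014,0],[0,0,0]],
  [0,[0.1,0.018,0],[0,0,0]],
  [0,[0.12,0.021,0],[0,0,0]],
  [0,[0.14,0.025,0],[0,0,0]],
  [0,[0.16,0.028,0],[0,0,0]],
  [0,[0.17,0.03,0],[0,0,0]],
  [0,[0.17,0.03,0],[0,0,0]],
])

```text
clock: 4.45
position: [489.2, 37.0, 15.8]
ee_rot: [0.917, -0.398, 0.0, 0.0]
contact_force: [-2.0, 3.0, 0.4]
gripper_width: -0.1
grasp_force: 1.8
```

Run:
```python
from h import *
s=read_state();d=get_image("wrist");print(s["position"],s["contact_force"])
np.savez("pics/b.npz",**d,position=s["position"],ee_rot=s["ee_rot"])
cv2.imwrite("pics/b.png",d["img"][...,::-1])
d=get_image("scene");K=d["intrinsics"];E=np.linalg.inv(d["extrinsics"])
X,Y=np.meshgrid(np.arange(660,420,-.5),np.arange(-190,70,.5));P=np.stack([X,Y,0*X+24,0*X+1],-1)@E.T
q=(P[...,:2]/P[...,2:3]*K[0,0]+K[:2,2]).astype(np.float32)
cv2.imwrite("pics/bs.png",cv2.remap(d["img"],q[...,0],q[...,1],cv2.INTER_CUBIC)[...,::-1])
```

```text
[489.23643888  36.99089248  15.79651072] [-1.95405302  2.96921822  0.43003126]
```

View pics/b.png

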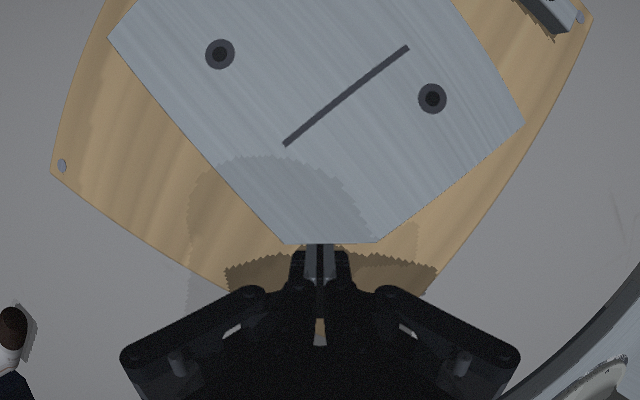

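>>> jog_arm([
  [0,[0.01,0.002,0],[0,0,0]],
  [0,[0.02,0.004,0],[0,0,0]],
  [0,[0.03,0.005,0],[0,0,0]],
  [0,[0.04,0.007,0],[0,0,0]],
  [0,[0.05,0.009,0],[0,0,0]],
  [0,[0.06,0.01,0],[0,0,0]],
  [0,[0.065,0.012,0],[0,0,0]],
])

```text
clock: 5.42
position: [492.9, 31.4, 15.8]
ee_rot: [0.917, -0.398, 0.0, -0.0]
contact_force: [-2.0, 2.3, 0.0]
gripper_width: -0.1
grasp_force: 1.7
```

View pics/bs.png

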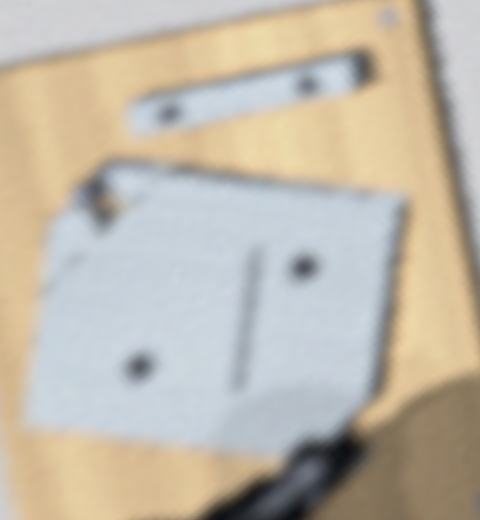

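The rectified scene view shows the peg at (97,188) inside the notch, with about 10 mm to go at that moment. I'll creep on.

>>> jog_arm([
  [0,[0.008,0.001,0],[0,0,0]],
  [0,[0.016,0.002,0],[0,0,0]],
  [0,[0.024,0.003,0],[0,0,0]],
  [0,[0.03,0.003,0],[0,0,0]],
])

```text
clock: 5.92
position: [494.5, 29.0, 15.8]
ee_rot: [0.917, -0.398, -0.0, 0.0]
contact_force: [-2.9, 2.0, 0.5]
gripper_width: 0.3
grasp_force: 1.8
```

>>> jog_arm([
  [0,[0.005,0,0],[0,0,0]],
  [0,[0.01,0,0],[0,0,0]],
  [0,[0.015,0,0],[0,0,0]],
  [0,[0.02,0,0],[0,0,0]],
])

```text
clock: 6.42
position: [495.9, 27.6, 15.8]
ee_rot: [0.917, -0.398, -0.0, 0.0]
contact_force: [-2.6, 2.7, 0.4]
gripper_width: -0.3
grasp_force: 1.8
```

>>> jog_arm([
  [0,[0.005,0,0],[0,0,0]],
  [0,[0.01,0,0],[0,0,0]],
  [0,[0.015,0,0],[0,0,0]],
  [0,[0.015,0,0],[0,0,0]],
])

```text
clock: 6.92
position: [496.6, 26.8, 15.8]
ee_rot: [0.917, -0.398, -0.0, -0.0]
contact_force: [-3.8, 5.8, 1.4]
gripper_width: 0.1
grasp_force: 3.2
```

>>> jog_arm([
  [0,[0.004,0,0],[0,0,0]],
  [0,[0.006,0,0],[0,0,0]],
  [0,[0.006,0,0],[0,0,0]],
  [0,[0.006,0,0],[0,0,0]],
])

```text
clock: 7.42
position: [496.6, 26.8, 15.8]
ee_rot: [0.917, -0.398, -0.001, -0.0]
contact_force: [-5.7, 7.7, 3.2]
gripper_width: -0.5
grasp_force: 4.6
```

```bash
cat > sc.py <<'E'
import sys
from h import *
from look import look
a=[float(v) for v in sys.argv[2:]];org=np.array(a[:2]);yaw=a[2]
d=get_image("scene");K=d["intrinsics"];E=np.linalg.inv(d["extrinsics"])
def px(W):
    W=np.asarray(W,float);P=np.concatenate([W,np.ones_like(W[...,:1])],-1)@E.T
    return P[...,:2]/P[...,2:3]*K[0,0]+K[:2,2]
c,n=np.cos(yaw),np.sin(yaw);M=np.array([[c,n],[-n,c]])
o=cv2.resize(d["img"],None,fx=6,fy=6,interpolation=cv2.INTER_CUBIC)
def w(P,z): P=np.array(P)@M+org; return ((px(np.c_[P,np.full(len(P),z)])+.5)*6-.5).astype(int)
u=np.array([.622,.783]);v=np.array([.783,-.622])
poly=[[-22.4,141.8],[77.3,141.8],[112.6,113.8],[112.6,-28.2],v*13-16*u+0,v*7.5-8*u,v*7.5+6*u,-v*7.5+6*u,-v*7.5-8*u,-v*13-16*u]
cv2.polylines(o,[w(poly,24)],True,(255,0,0),1)
p=np.array([611.7,-96.6])
t=np.linspace(0,6.3,40);C=np.c_[p[0]+6*np.cos(t),p[1]+6*np.sin(t),np.full(40,36)]
cv2.polylines(o,[((px(C)+.5)*6-.5).astype(int)],True,(0,255,0),1)
m=w([[40,50]],24)[0];o=o[m[1]-270:m[1]+270,m[0]-360:m[0]+360]
cv2.imwrite("pics/"+sys.argv[1],o[...,::-1])
E
python3 sc.py c.png 611.7 -96.6 1.424
```

```text
(no output)
```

View pics/c.png

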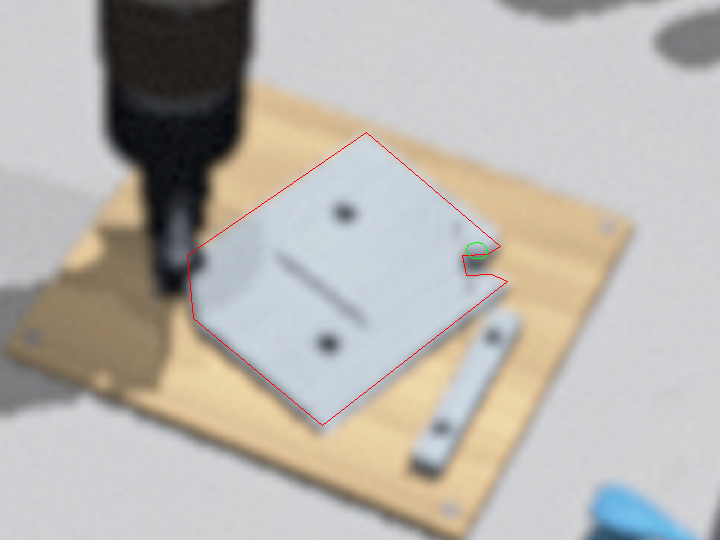

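The notch lies home on the peg (green circle at (477,250), at the notch bottom), still about 0.34 rad askew and loaded with about 6 N. Next I retreat and go round to the +x edge.

>>> jog_arm([
  [0,[-0.02,0,0],[0,0,0]],
  [0,[-0.1,0,0],[0,0,0]],
  [0,[-0.2,0,-0.1],[0,0,0]],
  [0,[-0.2,0,-0.35],[0,0,0]],
  [0,[-0.15,-0.2,-0.4],[0,0,0.175]],
  [0,[0,-0.4,-0.4],[0,0,0.35]],
  [0,[0.05,-0.4,-0.4],[0,0,0.525]],
  [0,[0.05,-0.4,-0.3],[0,0,0.525]],
  [0,[0.05,-0.4,-0.1],[0,0,0.525]],
  [0,[0.05,-0.4,0],[0,0,0.525]],
])

```text
clock: 8.72
position: [528.8, 49.6, 14.7]
ee_rot: [0.776, -0.631, -0.001, 0.001]
contact_force: [0.3, 0.7, 0.4]
gripper_width: 0.3
grasp_force: 0.0
```

>>> jog_arm([
  [0,[0,0,0],[0,0,0]],
])

```text
clock: 8.85
position: [529.1, 49.6, 15.1]
ee_rot: [0.775, -0.632, -0.0, 0.001]
contact_force: [-0.4, -0.2, -0.4]
gripper_width: -0.1
grasp_force: 0.0
```

>>> jog_arm([
  [0,[0.03,0.01,0],[0,0,0]],
  [0,[0.06,0.02,0],[0,0,0]],
  [0,[0.075,0.03,0],[0,0,0]],
  [0,[0.085,0.04,0],[0,0,0]],
  [0,[0.1,0.06,0],[0,0,0]],
  [0,[0.11,0.08,0],[0,0,0]],
  [0,[0.12,0.1,0],[0,0,0]],
  [0,[0.13,0.12,0],[0,0,0]],
])

```text
clock: 9.85
position: [521.3, 35.7, 16.2]
ee_rot: [0.775, -0.632, 0.0, -0.001]
contact_force: [-1.8, 6.9, 1.5]
gripper_width: 0.2
grasp_force: 3.0
```

>>> jog_arm([
  [0,[0.008,0.015,0],[0,0,0]],
  [0,[0.016,0.03,0],[0,0,0]],
  [0,[0.024,0.045,0],[0,0,0]],
  [0,[0.032,0.06,0],[0,0,0]],
  [0,[0.035,0.07,0],[0,0,0]],
])

```text
clock: 10.48
position: [515.2, 30.7, 16.2]
ee_rot: [0.775, -0.632, 0.0, -0.001]
contact_force: [-0.9, 5.3, 1.1]
gripper_width: 0.2
grasp_force: 2.5
```

>>> jog_arm([
  [0,[0.013,0.02,0],[0,0,0]],
  [0,[0.026,0.04,0],[0,0,0]],
  [0,[0.039,0.06,0],[0,0,0]],
  [0,[0.052,0.08,0],[0,0,0]],
  [0,[0.065,0.1,0],[0,0,0]],
  [0,[0.078,0.12,0],[0,0,0]],
  [0,[0.09,0.14,0],[0,0,0]],
  [0,[0.1,0.15,0],[0,0,0]],
])

```text
clock: 11.48
position: [502.1, 17.7, 16.2]
ee_rot: [0.775, -0.632, 0.0, -0.001]
contact_force: [-1.4, 6.3, 3.1]
gripper_width: -0.2
grasp_force: 3.3
```

```bash
python3 sc.py e.png 611.7 -96.6 1.62
```

```text
(no output)
```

View pics/e.png

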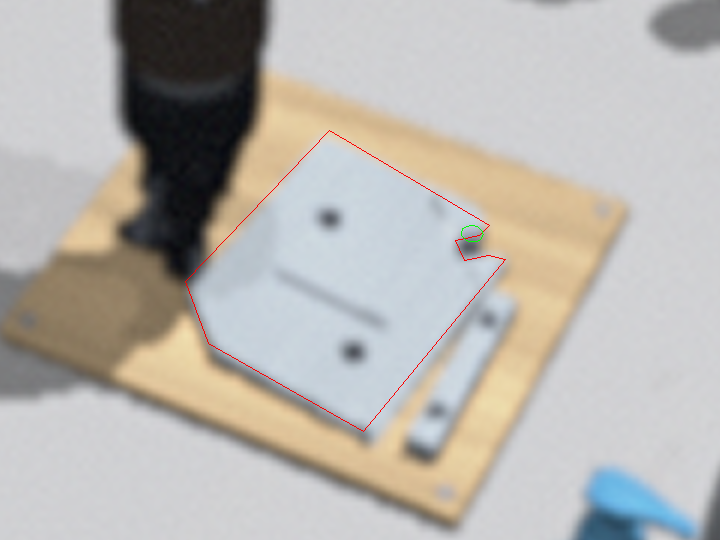

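The notch stays on the peg, (470,240), and the edge is about 0.13 rad from the strip. I'll close the rest gently.

>>> jog_arm([
  [0,[0.01,0.015,0],[0,0,0]],
  [0,[0.02,0.03,0],[0,0,0]],
  [0,[0.03,0.045,0],[0,0,0]],
  [0,[0.04,0.06,0],[0,0,0]],
  [0,[0.048,0.07,0],[0,0,0]],
  [0,[0.055,0.08,0],[0,0,0]],
  [0,[0.06,0.085,0],[0,0,0]],
])

```text
clock: 12.4
position: [495.2, 9.8, 16.2]
ee_rot: [0.775, -0.632, 0.0, -0.001]
contact_force: [-0.4, 5.3, 3.3]
gripper_width: 0.5
grasp_force: 3.0
```

>>> jog_arm([
  [0,[0.006,0.008,0],[0,0,0]],
  [0,[0.012,0.016,0],[0,0,0]],
  [0,[0.018,0.022,0],[0,0,0]],
  [0,[0.022,0.026,0],[0,0,0]],
])

```text
clock: 12.9
position: [493.1, 7.3, 16.2]
ee_rot: [0.775, -0.632, 0.0, -0.001]
contact_force: [-1.8, 6.3, 3.4]
gripper_width: -0.1
grasp_force: 3.4
```

>>> jog_arm([
  [0,[0.005,0.005,0],[0,0,0]],
  [0,[0.01,0.01,0],[0,0,0]],
  [0,[0.014,0.012,0],[0,0,0]],
  [0,[0.014,0.012,0],[0,0,0]],
])

```text
clock: 13.4
position: [492.1, 6.3, 16.2]
ee_rot: [0.775, -0.632, -0.0, -0.001]
contact_force: [-3.0, 10.0, 3.6]
gripper_width: 0.0
grasp_force: 5.0
```

>>> jog_arm([
  [0,[0.003,0,0],[0,0,0]],
  [0,[0.003,0,0],[0,0,0]],
])

```text
clock: 13.65
position: [492.1, 6.2, 16.2]
ee_rot: [0.775, -0.632, -0.0, -0.001]
contact_force: [-2.8, 11.5, 4.0]
gripper_width: 0.1
grasp_force: 5.7
```

>>> jog_arm([
  [0,[0.003,0,0],[0,0,0]],
  [0,[0.004,0,0],[0,0,0]],
  [0,[0.004,0,0],[0,0,0]],
  [0,[0.004,0,0],[0,0,0]],
  [0,[0.004,0,0],[0,0,0]],
])

```text
clock: 14.28
position: [492.1, 6.1, 16.2]
ee_rot: [0.775, -0.632, -0.0, -0.001]
contact_force: [-4.0, 12.5, 3.8]
gripper_width: -0.0
grasp_force: 6.6
```

Run:
```python
from h import *
s=read_state();d=get_image("wrist");sc=get_image("scene")
np.savez("pics/f.npz",**d,position=s["position"],ee_rot=s["ee_rot"])
# rectified in the estimated plate frame: right=-x world-ish; plot z=24, rows along strip normal
o=ortho(d,s,24,440,640,-170,-30,.3)
cv2.imwrite("pics/f.png",o[...,::-1]);print(o.shape)
```

```text
(467, 667, 3)
```

View pics/f.png

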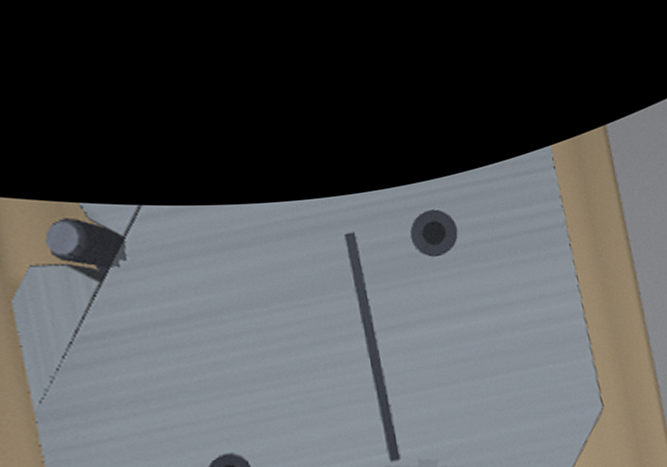

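```bash
cat > fit.py <<'E'
from h import *
def ang(f,z,p,q,w=5,n=60):
    "fit edge near world segment p-q on plane z; returns angle deg, residual, mean offset"
    d=dict(np.load(f));s=d
    p,q=np.array(p,float),np.array(q,float);t=(q-p)/np.linalg.norm(q-p);m=np.array([-t[1],t[0]])
    for _ in range(3):
        L=np.linspace(0,np.linalg.norm(q-p),n);o=np.arange(-w,w,.1)
        W=p+L[:,None,None]*t+o[None,:,None]*m
        Q=proj(np.concatenate([W,np.full(W.shape[:2]+(1,),z)],-1),d,s).astype(np.float32)
        g=cv2.remap(cv2.cvtColor(d["img"],cv2.COLOR_RGB2GRAY).astype(np.float32),Q[...,0],Q[...,1],cv2.INTER_LINEAR)
        G=np.abs(cv2.Sobel(cv2.GaussianBlur(g,(15,3),3),cv2.CV_32F,1,0));pk=o[G[:,5:-5].argmax(1)+5]
        k=np.ones(n,bool)
        for _ in range(6):
            c=np.polyfit(L[k],pk[k],1);r=pk-np.polyval(c,L);k=np.abs(r)<max(2*np.median(np.abs(r)),.3)
        p2=p+np.polyval(c,0)*m;q2=p+L[-1]*t+np.polyval(c,L[-1])*m
        p,q=p2,q2;t=(q-p)/np.linalg.norm(q-p);m=np.array([-t[1],t[0]]);w=max(w*.6,2)
    return np.degrees(np.arctan2(t[1],t[0]))%180,r[k].std().round(2),k.sum(),p.round(1),q.round(1)
if __name__=="__main__":
    import numpy as np
    d=dict(np.load("pics/wrist0.npz"));d.update(position=np.array([624.417,0,230.232]),ee_rot=np.array([-0.70703929,0.70717342,0.00073265,-0.00080773]));np.savez("pics/w0.npz",**d)
    a="pics/w0.npz";P=lambda c,r:(740-.55*c,-260+.55*r)
    cam=np.array([623.8,-80.9]);S=lambda p,z:cam+(np.array(p)-cam)*(371.8-z)/(371.8-24)
    print("strip face",ang(a,28,S(P(285,247),28),S(P(465,210),28)))
    print("strip back",ang(a,28,S(P(275,217),28),S(P(460,179),28)))
    print("board -x",ang(a,12,S(P(80,216),12),S(P(480,134),12)))
    print("board +y",ang(a,12,S(P(494,145),12),S(P(570,520),12)))
    print("plate0 long",ang(a,24,P(325,312),P(515,341)))
    print("plate0 y-short",ang(a,24,P(524,350),P(500,510)))
    b="pics/f.npz";F=lambda c,r:(640-.3*c,-170+.3*r)
    print("plate short",ang(b,24,F(555,155),F(600,395)))
    e=dict(np.load(b));T=e["tool_from_camera"];C=R.from_quat(e["ee_rot"]).apply(T[:3,3])+e["position"]
    S2=lambda p,z:C[:2]+(np.array(p)-C[:2])*(C[2]-z)/(C[2]-24)
    print("board +y now",ang(b,12,S2(F(609,135),12),S2(F(655,370),12)),C)
E
python3 fit.py
```

```text
strip face (np.float64(12.027553363629949), np.float64(0.12), np.int64(60), array([ 583.8, -124.1]), array([ 486.1, -144.9]))
strip back (np.float64(12.022093849550743), np.float64(0.15), np.int64(58), array([ 589.1, -139.9]), array([ 488.7, -161.3]))
board -x (np.float64(11.325488452300817), np.float64(0.91), np.int64(60), array([ 698.8, -144.7]), array([ 471. , -190.3]))
board +y (np.float64(101.41591408217512), np.float64(0.16), np.int64(59), array([ 464.3, -183.4]), array([421.2,  30. ]))
plate0 long (np.float64(171.8164080655595), np.float64(0.19), np.int64(45), array([561.3, -87.8]), array([456.7, -72.8]))
plate0 y-short (np.float64(82.12898124192792), np.float64(0.67), np.int64(58), array([452.7, -67.6]), array([464.9,  20.5]))
plate short (np.float64(101.21341912699116), np.float64(0.08), np.int64(56), array([ 474.7, -123.3]), array([460.4, -51.4]))
board +y now (np.float64(101.49149690490664), np.float64(0.05), np.int64(60), array([ 453.2, -134.5]), array([437.6, -57.7])) [507.58770429 -73.42459016 157.63936738]
```

>>> jog_arm([
  [0,[-0.02,0,0],[0,0,0]],
  [0,[-0.1,0,0],[0,0,0]],
  [0,[-0.15,0,-0.2],[0,0,0]],
  [0,[-0.1,0,-0.6],[0,0,0]],
  [0,[0.2,-0.2,-1],[0,0,0]],
  [0,[0.5,-0.3,-1],[0,0,0]],
  [0,[0.5,-0.3,-1],[0,0,0]],
  [0,[0.5,-0.3,-1],[0,0,0]],
])

```text
clock: 15.38
position: [530.3, -38.7, 115.0]
ee_rot: [0.775, -0.632, -0.001, 0.001]
contact_force: [0.0, 0.1, 0.1]
gripper_width: -0.1
grasp_force: 0.0
```

Run:
```python
from h import *
from fit import ang
s=read_state();d=get_image("wrist");print(s["position"],s["contact_force"])
np.savez("pics/g.npz",**d,position=s["position"],ee_rot=s["ee_rot"]);b="pics/g.npz"
# strip face predicted: segment seen earlier
print("face z28",ang(b,28,(580,-125),(492,-143.7),4))
print("back",ang(b,28,(585,-140.5),(492,-160.5),4))
org=np.array([611.5,-95]);
for y in(1.767,):
    x=np.array([np.cos(y),np.sin(y)]);Y=np.array([-x[1],x[0]])
    W=lambda a,c:org+a*x+c*Y
    print("long+",ang(b,24,W(112.6,0),W(112.6,105),5))
    print("short+",ang(b,24,W(-10,141.8),W(70,141.8),5))
    print("long-",ang(b,24,W(-22.4,35),W(-22.4,130),3))
    print("short-",ang(b,24,W(30,-28.2),W(105,-28.2),5))
print("board +y",ang(b,12,(464.3-6,-155),(427,0),4))
```

```text
[530.33870771 -38.73964841 115.0123955 ] [0.00108751 0.06815241 0.10363185]
face z28 (np.float64(11.836263758169025), np.float64(0.11), np.int64(60), array([ 579.7, -123.6]), array([ 491.7, -142.1]))
back (np.float64(12.040960560476975), np.float64(0.1), np.int64(55), array([ 585.1, -140.8]), array([ 492. , -160.7]))
long+ (np.float64(11.300432614517632), np.float64(0.38), np.int64(40), array([590. ,  13.3]), array([487. ,  -7.3]))
short+ (np.float64(100.98930016314827), np.float64(0.18), np.int64(53), array([ 476.2, -132.1]), array([461. , -53.5]))
long- (np.float64(11.86021176613636), np.float64(0.11), np.int64(60), array([ 581.5, -123.5]), array([ 488.5, -143. ]))
short- (np.float64(101.70513952100228), np.float64(0.15), np.int64(53), array([633.4, -60.1]), array([618.2,  13.4]))
board +y (np.float64(100.73140278307051), np.float64(0.56), np.int64(58), array([ 456.8, -155.3]), array([4.274e+02, 1.000e-01]))
```

Run:
```python
from h import *
d=dict(np.load("pics/g.npz"));K=d["intrinsics"]
C=R.from_quat(d["ee_rot"]).apply(d["tool_from_camera"][:3,3])+d["position"];print(C.round(0))
t=-np.array([np.cos(np.radians(11.94)),np.sin(np.radians(11.94))]);m=np.array([-t[1],t[0]]);m=m if m[1]>0 else -m
p=np.array([579.7,-123.6]);o=np.arange(-4,6,.5)
g0=cv2.cvtColor(d["img"],cv2.COLOR_RGB2GRAY).astype(np.float32)
print(o)
for L in range(-4,106,10):
    g=0
    for e in(-2,-1,0,1,2):
        W=p+(L+e)*t+o[:,None]*m;q=proj(np.c_[W,np.full(len(o),24.)],d,d).astype(np.float32)
        g=g+cv2.remap(g0,q[:,0].reshape(1,-1).copy(),q[:,1].reshape(1,-1).copy(),1)/5
    print(L,g.round().astype(int).ravel())
```

```text
[ 546. -118.  257.]
[-4.  -3.5 -3.  -2.5 -2.  -1.5 -1.  -0.5  0.   0.5  1.   1.5  2.   2.5
  3.   3.5  4.   4.5  5.   5.5]
-4 [158 160 158 147 122  96  86 108 141 155 159 157 156 156 157 158 158 158
 158 158]
6 [159 159 157 146 124  91  78  92 128 155 160 156 153 155 156 157 158 158
 158 158]
16 [158 159 156 145 119  93  73  98 131 154 157 155 153 153 154 156 157 157
 157 157]
26 [158 159 159 144 119  84  80  96 133 149 156 153 152 152 153 154 155 155
 156 157]
36 [158 158 156 143 123  88  79  89 126 145 154 151 150 150 151 153 154 154
 155 155]
46 [156 155 153 141 122  92  80  86 120 141 152 150 149 149 150 151 152 153
 153 154]
56 [155 153 150 139 120  96  70  78 110 140 150 148 147 147 148 149 150 151
 152 152]
66 [153 153 146 135 118  90  60  84 113 140 146 148 146 146 147 147 148 149
 150 150]
76 [151 149 144 131 115  92  74  72 101 129 147 146 145 144 145 145 146 147
 148 148]
86 [149 150 144 131 110  87  70  85 108 132 141 144 144 143 144 144 145 145
 147 147]
96 [147 148 144 131 105  78  62  76 103 128 140 144 143 143 142 143 144 144
 145 146]
```

The dark seam between strip face and plate edge keeps a constant width, so they are parallel to within about 0.003 rad. The plate is flush, was pressed with 12–13 N for over half a second, and is now released with the arm clear.

```bash
python3 -c "
from bench import *
print(job_done())"
```

```text
the job is handed in; nothing more can be done
None
```

The job is handed in with no verdict returned: by camera the plate lies flush on the strip, its notch about 2 mm off the peg's axis, after a 12–13 N press for over 0.5 s, and the gripper was clear of it, never having gone near the bottles or tape roll.

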